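Power up the casting-finishing bench in order

ROBOT

A 6-joint arm with a two-finger parallel gripper is mounted at the origin on the work surface. World frame = base frame: x ahead of the robot, y to its left, z up, the work surface at z = 0. Lengths are in m, angles in rad, forces in N, time in s.
With the tool pointing down it reaches from about 0.35 to 0.85 m from the base axis. Payload 8.1 kg.
Tool frame: the origin (TCP) lies at the very end of the fingers, on their centre line; the grasp point (between the pads) lies 19 mm behind it; z points along the fingers, y is the line along which they close (so a half turn about z gives the same grasp; the last joint's range is limited). The gripper opens to 93 mm and grips with 3 to 60 N. Pads are 15 mm wide; open, the fingers measure 128 mm over their backs; the gripper's body (75 mm by 188 mm) begins 65 mm behind the grasp point.
Start: joints at [-1.255, 0.13, 1.488, -0, 1.523, -0.085], TCP at [0.234, -0.552, 0.187] pointing down, gripper open.
Joint ranges: [-2.96, 2.96], [-0.89, 2.26], [0.02, 2.5], [-1.34, 4.48], [0, 2.73], [-2.66, 2.66]. Speed limits (rad/s): [2.39, 2.39, 2.79, 3.14, 3.14, 3.14].

INTERFACE

Orientations are given as a rotation vector (axis times angle).
In Python, from plant import robot, imaging gives the robot as it stands.
- The arm moves only by the tool jog_arm, never from a script. Its argument "rows" is a list of rows, each a list of 2 entries, a list of its own where there are three numbers: the shift along the tool's x, y, z each as a share of 0.2 m, from -1 to 1, then the turn, a rotation vector about the tool's x, y, z each as a share of pi/2 rad, from -1 to 1. A call has 1 to 5 rows; each row is the pose to reach, as a shift and turn from the pose commanded when the call began, along the tool's axes at that moment; what a row does not reach only later rows make up. A row lasts 1/10 s, in which the tool goes at most 50 mm and 8.59 degrees, less where a joint would pass 70% of its speed; a pose out of reach is approached as far as the arm can. A call with a number of a shift or a turn outside -1 to 1 is refused whole. A call with a gripper value outside its range is refused whole. "hand" is the closure, from -1 (fully open) to 1 (shut), set as the call begins (left out, the last holds). The fingers move at their own pace and stop on an object; "squeeze" is the grip in N (left out, the last holds). Time passes only in rows, so rows that repeat a pose let the fingers close. It gives the time, the measured TCP pose, the force, the opening and the grip force at its end, in the units of the state.
- robot.read_state(): the state, without advancing time (a new reading comes with each control period).
- imaging.read_camera(name): name is "scene" or "side" or "wrist"; returns a dict with "frame" (420x560x3 uint8, red, green, blue), "vertical_fov" (degrees; the focal length in pixels is half the picture's height over the tangent of half this angle, whatever the lens; pixels are square), "cx", "cy" (the principal point, pixels), "R" (3x3) and "t" (3): a world point X has camera coordinates R X + t. Camera axes: x right, y down, z forward; pixel columns grow to the right and rows downward; lengths in m; the calibration is good to about 2 mm. A picture is of the moment at which its call begins. There is no depth.
- robot.close_job(): hands the job in; it is judged then, once.
The state is a dict: "t": time; "q": joint angles; "dq": joint speeds; "joint_torque": joint torques, N m; "tool_pos": TCP position; "orientation": TCP orientation; "force": force on the tool from outside, world axes, zero at the start; "wrist_torque": the same for the moment, N m; "opening": finger opening in m; "gripper_force": force on a finger pad.
Only numpy, scipy, OpenCV 4.12 (cv2) and the standard library are available. Lean on these libraries where they do the work, as an engineer would, in place of code of your own. Each camera call takes 0.05 s, during which the arm holds its last target. There are 200 camera calls.

TASK

Power up the finishing bench in the working order: switch on the socket strip with its rocker, then start the dust extraction with the flat-topped start button on its station (press it fully in, then let it come back), and only then switch on the handpiece unit with the larger of its two rockers. Each rocker goes on by pushing down its raised end. Do not press the mushroom stop button, leave the small direction rocker and the speed dial as they are set, and do not shift or pick up anything on the bench.

Things in the scene. Friction and masses are not known exactly. Their poses are not given: they have to be found in the camera images.
- strip: Socket strip screwed to the bench: low white box 268 mm long (its x axis), 58 mm wide, 40 mm high, with grey end caps; in a row on top one dark rocker and four square socket flaps (tops at 47 mm). Origin on the bench; the box runs from x = -79 to +189 mm, the rocker's middle is at x = -45 mm.
- strip_rocker (a joint): Dark rocker of the strip, 30 mm along it by 22 mm, axis across the strip, V bottom 43.5 mm above the bench. Snap switch with a V-shaped top: one half level, the other raised 20 degrees. Now off: pushing the raised outer end down (4 N at first, then less) snaps it on. Press the half towards the flaps (+x of the strip). Joint: 0 off, 0.35 rad on.
- strip_rocker_end (a point): Middle of the outer top edge of the raised half of the strip's rocker, 15 mm from its pivot; moves with it: 48.5 mm above the bench when off, 43.5 mm when on. Press 3 to 5 mm inward of it, towards the pivot (-x of the strip).
- station: Extraction station screwed to the bench: grey box 150 mm long (its x axis), 74 wide, 52 high; on top in a row, in steel bezels 30 mm across and 3 mm high: black mushroom stop button at x = -50 mm, fixed clear lamp dome (top at 66.5 mm) at x = 0, black flat-topped start button at x = +50 mm. A conduit leaves the +x end. Origin on the bench under its centre.
- start_button (a joint): Start button: flat-topped black cylinder 23 mm across standing 10 mm above its bezel. Spring return; pressed straight down, 1.5 N to begin and 4.5 N at the bottom. Joint: 0 out, 0.005 m fully in.
- start_top (a point): Centre of the start button's flat top, 65 mm above the bench when out; moves with it.
- stop_button (a joint): Stop button: black mushroom head 38 mm across, spring return. Joint: 0 out, 0.005 m fully in. To be left alone.
- stop_top (a point): Centre of the mushroom head's top, 77.5 mm above the bench.
- unit: Handpiece unit, loose on rubber feet, about 1.9 kg: dark box, pale lid, 172 mm deep (its x axis), 122 wide, lid rising 10 degrees from 60 mm high at the front (-x) to 90 at the back. On it at x = -45 mm a large rocker (y = +33) and a small one (y = -35); behind, at x = +35, a black speed dial 38 mm across, 18 high. Origin on the bench under its centre.
- power_rocker (a joint): The unit's larger rocker, dark, 30 mm front to back by 22 mm, axis along the unit's y, V bottom 70.5 mm above the bench. Snap switch with a V-shaped top: one half level, the other raised 20 degrees. Now off: pushing the raised outer end down (4 N at first, then less) snaps it on. Press the back half (towards the dial, +x of the unit). Joint: 0 off, 0.35 rad on.
- power_rocker_end (a point): Middle of the outer top edge of the raised half of the unit's larger rocker, 15 mm from its pivot; moves with it: 78 mm above the bench when off, 73 mm when on. Press 3 to 5 mm inward of it, towards the pivot (-x of the unit).
- direction_rocker (a joint): Direction rocker of the unit, the smaller one, dark, 19 mm by 13 mm, same kind of switch. Joint: 0 as set now, 0.35 rad reversed. To be left alone.
- dial_mark (a point): Outer end of the white pointer line on top of the speed dial, 16 mm from the dial's axis; the dial turns with light friction and stays where left. To be left alone.
- bust: Loose bystander, to be left alone: small cast-brass bust on a round foot, 54 mm across, 89 mm tall, origin under its centre.
- flap_wheel: Loose bystander, to be left alone: brown abrasive flap wheel lying flat, 52 mm across, 16 mm high, origin under its centre.
- die_grinder: Loose bystander, to be left alone: blue pneumatic die grinder lying on its side along its x axis, 166 mm long, 36 mm wide, 50 mm high with its lever, origin under its middle.
- spray_can: Loose bystander, to be left alone: upright spray can, 52 mm across, 150 mm tall, origin under its centre.
- cast_base: Loose bystander, to be left alone: hollow square brass casting, 70 x 60 mm, 45 mm high, open at the top, origin under its centre.
- brush: Loose bystander, to be left alone: hand brush lying along its x axis, 170 mm long, origin under its middle.
Mind the look-alikes: they are no part of the job. What is shaped like the unit but blue is not meant. What is shaped like the station but turquoise is not meant.

How it is judged:
On the way, in this order (a step that is already met when the one before it is completed fails the run):
1. the socket strip's rocker is switched on (value of joint strip_rocker above 0.28 rad and value of joint power_rocker below 0.1 rad), for 0.1 s.
2. the extraction start button is pressed in, with the strip on (value of joint start_button above 0.0035 m and value of joint strip_rocker above 0.28 rad), for 0.05 s.
3. the larger rocker of the handpiece unit is switched on, with the strip on (value of joint each of power_rocker, strip_rocker above 0.28 rad), for 0.1 s.
At the end, for the whole second after the job is handed in: Both large rockers on (over 0.28 of 0.35 rad); start button was pressed 3.5 mm or more between them and is out again (under 1.5 mm), stop button out; direction rocker not switched; dial mark and unit within 10 mm, every bystander within 20 mm of its place (all of step 3 and value of joint each of start_button, stop_button below 0.0015 m and value of joint direction_rocker below 0.1 rad and distance of each of dial_mark, unit from where it was at the start of the episode below 0.01 m and linear speed of unit below 0.01 m/s and distance of each of bust, flap_wheel, die_grinder, spray_can, cast_base, brush from where it was at the start of the episode below 0.02 m); the robot touches nothing.
It fails at once if the start button or the handpiece unit's rocker was worked while the strip was still off (value of joint strip_rocker below 0.1 rad and (value of joint start_button above 0.0035 m or value of joint power_rocker above 0.28 rad)).
It fails at once if the stop button was pressed (value of joint stop_button above 0.003 m).
It fails at once if the direction rocker was switched over or the speed dial turned (its mark moved more than 10 mm) (value of joint direction_rocker above 0.2 rad or distance of dial_mark from where it was at the start of the episode above 0.01 m).
It fails at once if the handpiece unit was shoved or lifted more than 10 mm (distance of unit from where it was at the start of the episode above 0.01 m).
It fails at once if a bystander was moved or lifted more than 20 mm (distance of any of bust, flap_wheel, die_grinder, spray_can, cast_base, brush from where it was at the start of the episode above 0.02 m).
It also fails if it takes over 43 s, if anything falls off the work surface, if the arm or the gripper's body presses on something with over 40 N, if the wrist force passes 120 N, or if a joint passes its speed limit or range.

## Working session

There is one attempt and no reset: what is moved stays moved. The work goes in short steps, Python scripts to look and compute and a tool call to move; the robot and the scene stay as the last step left them, time stands still between calls to the robot, and variables do not carry over. Pictures are saved under pics/ and viewed, at most 10 in all, crops included, and the job is handed in when it is done.

Besides the shell and the picture viewer there is one more tool, called after ">>>" as name(argument=value, ...), one argument or row to a line, values as JSON. jog_arm: Moves the arm, as the interface text tells. Its arguments: {"type":"object","properties":{"rows":{"type":"array"},"hand":{"type":"number"},"squeeze":{"type":"number"}},"required":["rows"]}

```bash
mkdir -p pics; cat > h.py <<'E'
import numpy as np, cv2
from plant import robot, imaging
def cam(n):
    return imaging.read_camera(n)
def save(c,name): cv2.imwrite('pics/'+name,cv2.cvtColor(c['frame'],cv2.COLOR_RGB2BGR))
def f(c): return c['frame'].shape[0]/2/np.tan(np.radians(c['vertical_fov'])/2)
def ray(c,uv):
    R=np.array(c['R']);t=np.array(c['t'])
    d=R.T@np.array([(uv[0]-c['cx'])/f(c),(uv[1]-c['cy'])/f(c),1]); return -R.T@t,d
def onz(c,uv,z):
    o,d=ray(c,uv); return o+d*(z-o[2])/d[2]
def proj(c,X):
    p=np.array(c['R'])@np.array(X)+np.array(c['t']); return np.array([c['cx'],c['cy']])+f(c)*p[:2]/p[2]
E
python3 - <<'E'
from h import *
import pickle
C={n:cam(n) for n in('scene','side','wrist')}
pickle.dump(C,open('c0.pkl','wb'))
for n in C: save(C[n],n+'0.png'); c=C[n]; print(n,c['vertical_fov'],c['cx'],c['cy'],np.round(-np.array(c['R']).T@c['t'],3))
print(robot.read_state())
E
```

```text
scene 42.0693289243197 281.9230686804436 214.86228326958584 [ 1.122 -1.072  1.049]
side 42.284644233586775 279.9718355415761 215.3527941793548 [-0.362  0.984  0.988]
wrist 60.85690235406469 277.4318516345416 210.67885517853784 [ 0.304 -0.523  0.385]
{'t': 0.15, 'q': array([-1.25542651e+00,  1.30996077e-01,  1.48903283e+00,  4.70319031e-06,
        1.52300091e+00, -8.54049980e-02]), 'dq': array([ 2.30563164e-03, -1.66222047e-03, -3.27244977e-03, -9.77197341e-05,
        8.97233438e-04,  7.17436124e-05]), 'joint_torque': array([-1.22644247e-03, -5.60475647e+01, -4.92335165e+01,  7.68686389e-02,
        3.05995869e-02, -9.75045145e-05]), 'tool_pos': array([ 0.2339469 , -0.55198177,  0.18572141]), 'orientation': array([-3.07732836e+00, -6.25046245e-01,  2.51555049e-04]), 'force': array([0.79848072, 0.24286379, 0.15463508]), 'wrist_torque': array([ 0.01023145,  0.03229534, -0.02565214]), 'gripper_force': 0.0, 'opening': 0.09311194209121648}
```

View pics/scene0.png

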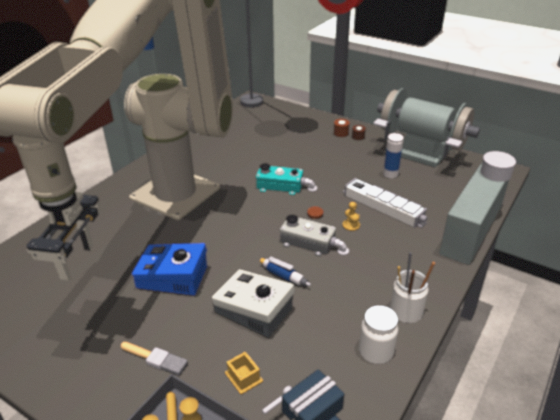

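View pics/side0.png

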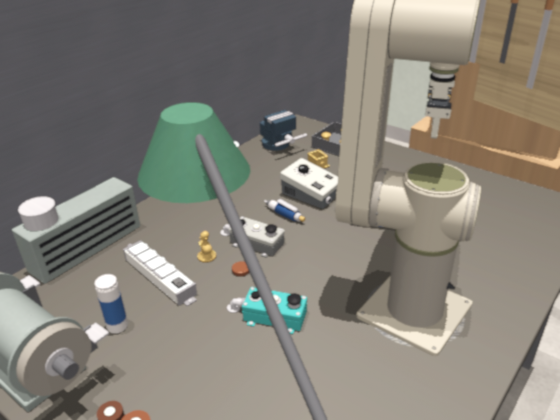

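The scene view shows the strip (385,200), the grey station (310,235) and the pale-lid unit (253,297), with blue and turquoise look-alikes. The side view shows the same things: strip (160,272), station (257,233), unit (310,182). I'll enlarge both.

```bash
python3 - <<'E'
from h import *
import pickle
C=pickle.load(open('c0.pkl','rb'))
def crop(n,x,y,w,h,s,name):
    a=C[n]['frame'][y:y+h,x:x+w]; cv2.imwrite('pics/'+name,cv2.cvtColor(cv2.resize(a,None,fx=s,fy=s,interpolation=cv2.INTER_CUBIC),cv2.COLOR_RGB2BGR))
crop('scene',205,165,240,180,3.3,'sc1.png')
crop('side',110,140,240,180,3.3,'si1.png')
E
```

```text
(no output)
```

View pics/sc1.png

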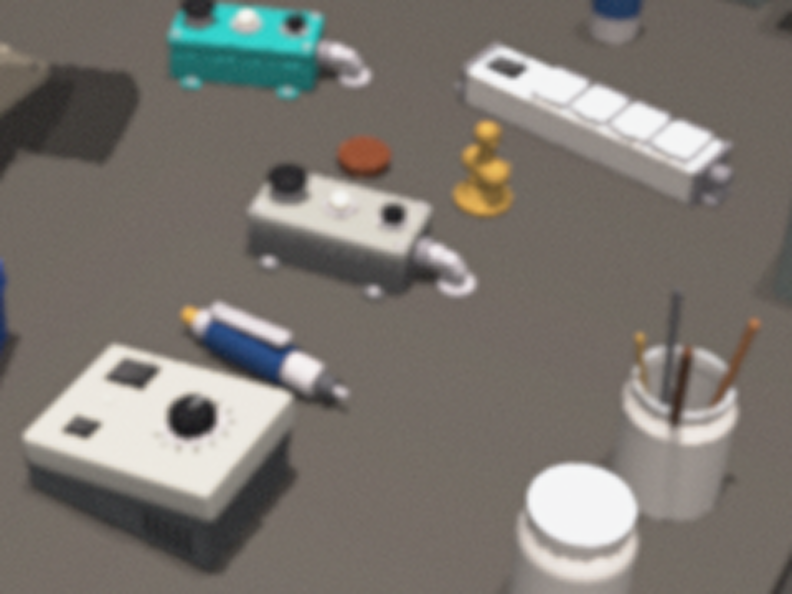

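View pics/si1.png

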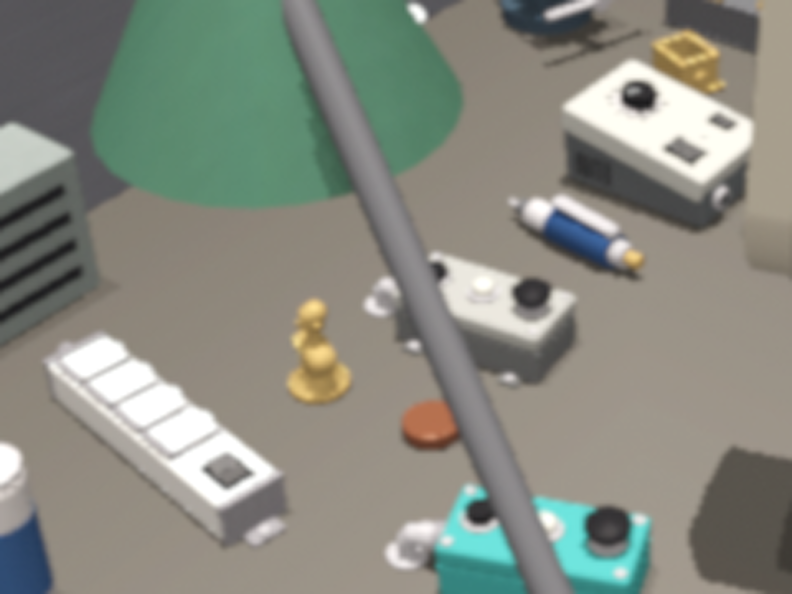

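```bash
cat >> h.py <<'E'
def blob(c,crop_uv,x0,y0,r=9,thr=None):
    u,v=x0+crop_uv[0]/3.3,y0+crop_uv[1]/3.3
    g=c['frame'].astype(float).mean(2); a,b=int(round(u)),int(round(v))
    p=g[b-r:b+r+1,a-r:a+r+1]; w=p.copy()
    t=(np.percentile(p,3)+np.percentile(p,90))/2 if thr is None else thr
    m=(p<t).astype(np.uint8); n,l,s,ce=cv2.connectedComponentsWithStats(m)
    k=l[r,r] or 1+int(np.argmax(s[1:,4]))
    return np.array([a-r+ce[k][0],b-r+ce[k][1]]),s[k]
def tri(ca,a,cb,b):
    o1,d1=ray(ca,a);o2,d2=ray(cb,b)
    s=np.linalg.lstsq(np.c_[d1,-d2],o2-o1,rcond=None)[0]
    p,q=o1+s[0]*d1,o2+s[1]*d2; return (p+q)/2,np.linalg.norm(p-q)
E
python3 - <<'E'
from h import *
import pickle
C=pickle.load(open('c0.pkl','rb')); A,B=C['scene'],C['side']
pts={'strip_rocker':((508,66),(227,470),.045),'power':((133,373),(685,150),.0725),'dir':((82,426),(722,121),.0715),'dial':((192,415),(639,96),.09),'start':((393,214),(437,271),.062),'stop':((288,180),(531,294),.073)}
for n,(a,b,z) in pts.items():
    pa,sa=blob(A,a,205,165);pb,sb=blob(B,b,110,140)
    X,g=tri(A,pa,B,pb)
    print(n,pa.round(1),sa[2:],pb.round(1),sb[2:],'tri',X.round(4),'gap',g.round(4),'A',onz(A,pa,z).round(4)[:2],'B',onz(B,pb,z).round(4)[:2])
E
```

```text
strip_rocker [358.2 185. ] [11  7 46] [178.5 282.5] [15 10 93] tri [0.5254 0.3131 0.0434] gap 0.0041 A [0.5275 0.3129] B [0.5217 0.3136]
power [244.9 277.8] [16  9 91] [317.1 185.4] [13  8 58] tri [ 0.4835 -0.2636  0.0698] gap 0.0043 A [ 0.4871 -0.2647] B [ 0.4794 -0.2613]
dir [229.4 294.1] [11  7 48] [328.3 176.3] [ 8  5 24] tri [ 0.4853 -0.332   0.0704] gap 0.004 A [ 0.4878 -0.3318] B [ 0.4828 -0.3319]
dial [262.6 290.9] [ 14  13 151] [303.3 168.8] [11  9 75] tri [ 0.5613 -0.2955  0.0911] gap 0.0039 A [ 0.5623 -0.2934] B [ 0.5609 -0.2982]
start [323.8 229.6] [ 7  7 39] [239.5 221.1] [ 19  19 242] tri [0.5576 0.028  0.0637] gap 0.0019 A [0.556  0.0291] B [0.5601 0.0266]
stop [291.5 217. ] [ 19  15 229] [270.9 228.8] [ 13  15 136] tri [0.4518 0.0154 0.0738] gap 0.0042 A [0.4528 0.0178] B [0.4506 0.0136]
```

```bash
python3 - <<'E'
from h import *
import pickle
from scipy.spatial.transform import Rotation as Ro
C=pickle.load(open('c0.pkl','rb')); A,B=C['scene'],C['side']
A_=lambda u,v:np.array([205+u/3.3,165+v/3.3]); B_=lambda u,v:np.array([110+u/3.3,140+v/3.3])
def P(n,a,b,z): print(n,tri(A,A_(*a),B,B_(*b)),onz(A,A_(*a),z).round(4)[:2],onz(B,B_(*b),z).round(4)[:2])
P('flap4',(684,140),(95,355),.047); P('flap1',(561,88),(184,430),.047)
P('lamp',(341,199),(483,284),.064)
P('bust foot',(483,198),(319,385),.005)
o=tri(A,np.array([395,141]),B,np.array([107,282])); print('can top',o)
print('can bottom A',onz(A,(391,177),0),'B',onz(B,(115,328),0))
print(onz(A,A_(527,66),.044),onz(A,A_(548,78),.047), onz(A,A_(533,82),.047))
s=robot.read_state();print(Ro.from_rotvec(s['orientation']).as_matrix().round(3)); print(np.array(C['wrist']['R']).round(3))
E
```

```text
flap4 (array([0.72353191, 0.28095618, 0.04890661]), np.float64(0.007409951864871197)) [0.7248 0.2877] [0.7212 0.2788]
flap1 (array([0.58874086, 0.30180051, 0.04618005]), np.float64(0.007398898780627253)) [0.5913 0.3045] [0.5838 0.3013]
lamp (array([0.50588398, 0.01893475, 0.06288262]), np.float64(0.007152077140240151)) [0.5091 0.0203] [0.5015 0.0186]
bust foot (array([0.58088505, 0.15779949, 0.00284519]), np.float64(0.006250214210229977)) [0.584 0.158] [0.5756 0.1585]
can top (array([0.57104289, 0.48192175, 0.14117769]), np.float64(0.0018100920912224566))
can bottom A [0.57545259 0.48125113 0.        ] B [ 5.66950819e-01  4.94630531e-01 -1.11022302e-16]
[0.54480808 0.3257692  0.044     ] [0.57316036 0.31349898 0.047     ] [0.56372154 0.29935693 0.047     ]
[[ 0.921  0.39  -0.   ]
 [ 0.39  -0.921  0.001]
 [ 0.    -0.001 -1.   ]]
[[ 0.391 -0.921 -0.002]
 [-0.885 -0.376  0.273]
 [-0.252 -0.105 -0.962]]
```

View pics/wrist0.png

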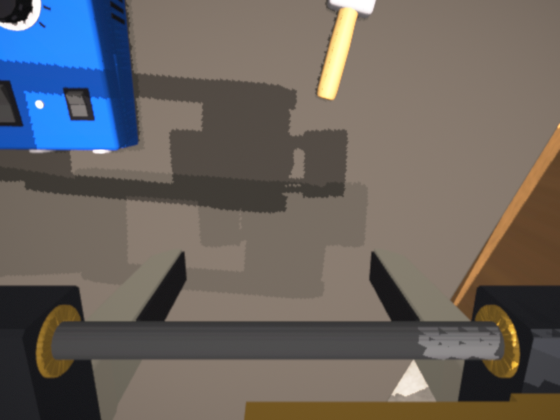

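The wrist view shows the blue look-alike (70,75) and the brush (340,50), with the fingers framing the bottom. The triangulated heights agree with the given ones. I'll move toward the strip with the fingers shut.

>>> jog_arm(
  rows=[
    [[0.8,-0.9,-0.1],[0,0,0]],
    [[0.8,-0.9,-0.1],[0,0,0]],
    [[0.8,-0.9,-0.1],[0,0,0]],
    [[0.8,-0.9,-0.1],[0,0,0]],
    [[0.8,-0.9,-0.1],[0,0,0]],
  ],
  hand=1,
)

```text
t: 0.65
tool_pos: [0.3115, -0.3219, 0.2064]
orientation: [-3.078, -0.626, -0.0]
force: [0.4, -0.9, 1.3]
opening: 0.0578
gripper_force: 0.0
```

>>> jog_arm(
  rows=[
    [[0.8,-0.9,0],[0,0,0]],
    [[0.8,-0.9,0],[0,0,0]],
    [[0.8,-0.9,0],[0,0,0]],
    [[0.8,-0.9,0],[0,0,0]],
    [[0.8,-0.9,0],[0,0,0]],
  ],
)

```text
t: 1.15
tool_pos: [0.3885, -0.0937, 0.2065]
orientation: [-3.078, -0.626, -0.001]
force: [1.0, -0.5, -0.1]
opening: 0.0176
gripper_force: 0.0
```

>>> jog_arm(
  rows=[
    [[0.8,-0.9,0],[0,0,0.1]],
    [[0.8,-0.9,0],[0,0,0.2]],
    [[0.8,-0.9,0],[0,0,0.3]],
    [[0.8,-0.9,0],[0,0,0.355]],
    [[0.8,-0.9,0],[0,0,0.355]],
  ],
)

```text
t: 1.65
tool_pos: [0.4572, 0.1075, 0.2065]
orientation: [3.131, -0.255, 0.001]
force: [0.4, -0.6, 0.2]
opening: 0.0005
gripper_force: 0.0
```

>>> jog_arm(
  rows=[
    [[0.2,-0.8,0],[0,0,0]],
    [[0.2,-0.8,0.2],[0,0,0]],
    [[0.2,-0.8,0.2],[0,0,0]],
    [[0.2,-0.8,0.2],[0,0,0]],
    [[0.2,-0.8,0.2],[0,0,0]],
  ],
)

```text
t: 2.15
tool_pos: [0.5204, 0.26, 0.1638]
orientation: [3.131, -0.241, -0.006]
force: [-0.4, -1.0, 0.2]
opening: 0.0004
gripper_force: 0.0
```

```bash
python3 - <<'E'
from h import *
import pickle
c=cam('wrist');pickle.dump(c,open('c1.pkl','wb'));save(c,'w1.png');s=robot.read_state()
print(s['tool_pos'],s['orientation'],s['t']);print(proj(c,s['tool_pos']),proj(c,[.525,.313,.0435]))
E
```

```text
[0.5206255  0.25852472 0.16499606] [ 3.13076933 -0.24275247 -0.00419133] 2.2
[279.25064837 242.74665112] [219.20502884 198.94871033]
```

View pics/w1.png

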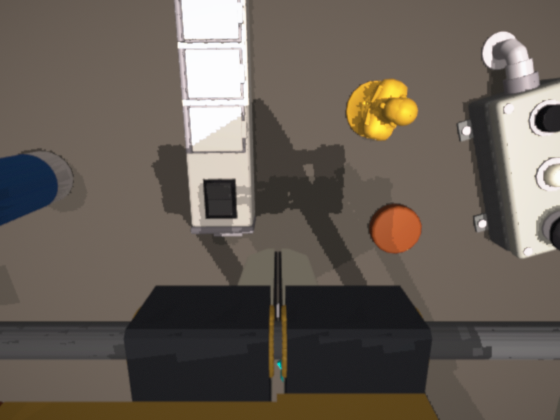

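The wrist view shows the rocker at (220,198), the first flap starting at row ~152, the bust at (383,110), the flap wheel at (396,229), and the station on the right with the start button at (550,118) and conduit above it.

```bash
python3 - <<'E'
from h import *
import pickle
c=pickle.load(open('c1.pkl','rb'));g=c['frame'].astype(float).mean(2)
def comp(x0,y0,x1,y1,t):
    n,l,s,ce=cv2.connectedComponentsWithStats((g[y0:y1,x0:x1]<t).astype(np.uint8));k=1+np.argmax(s[1:,4]);return ce[k]+[x0,y0],s[k][:5]+[x0,y0,0,0,0],(np.argwhere(l==k)[:,::-1]+[x0,y0]).astype(np.float32)
p,s,q=comp(195,160,245,225,90);r=cv2.minAreaRect(q);print(p,s,r,onz(c,r[0],.045),[onz(c,b,.045)[:2].round(4) for b in cv2.boxPoints(r)])
print('first flap edge',onz(c,(222,153),.047))
# strip long edges at top z=.04 : left/right columns per row
for a in [(183,44),(190,152)],[(246,40),(253,150)]:
    P=[onz(c,x,.044) for x in a];d=P[0]-P[1];print(np.degrees(np.arctan2(d[1],d[0])),P)
p,s,q=comp(535,100,560,135,90);print('start',p,s,onz(c,(551,118),.062),onz(c,(553,175),.062))
E
```

```text
[219.67721006 198.77534469] [ 203  179   34   40 1233] ((219.48837280273438, 198.6856231689453), (39.454429626464844, 32.01508712768555), 87.87889862060547) [0.52554081 0.31239004 0.045     ] [array([0.5453, 0.3238]), array([0.542 , 0.2951]), array([0.5052, 0.3006]), array([0.5086, 0.3303])]
first flap edge [0.56625088 0.30165455 0.047     ]
-8.925784387879883 [array([0.65789681, 0.31638283, 0.044     ]), array([0.57116145, 0.33000522, 0.044     ])]
-6.19551283921283 [array([0.65298722, 0.26492129, 0.044     ]), array([0.56435985, 0.27454228, 0.044     ])]
start [548.29623288 118.37328767] [535 105  25  27 584] [0.55453795 0.02832364 0.062     ] [0.50625022 0.02396208 0.062     ]
```

>>> jog_arm(
  rows=[
    [[0.03,-0.27,0.2],[0,0,0]],
    [[0.03,-0.27,0.4],[0,0,0]],
    [[0.03,-0.27,0.5],[0,0,0]],
    [[0.03,-0.27,0.5],[0,0,0]],
    [[0.03,-0.27,0.5],[0,0,0]],
  ],
)

```text
t: 2.7
tool_pos: [0.5362, 0.3093, 0.0677]
orientation: [3.132, -0.248, 0.001]
force: [0.5, -0.4, 1.1]
opening: 0.0007
gripper_force: 0.0
```

>>> jog_arm(
  rows=[
    [[0,0,0.06],[0,0,0]],
    [[0,0,0.09],[0,0,0]],
    [[0,0,0.11],[0,0,0]],
    [[0,0,0.12],[0,0,0]],
    [[0,0,0.12],[0,0,0]],
  ],
)

```text
t: 3.2
tool_pos: [0.5358, 0.3102, 0.0424]
orientation: [3.132, -0.246, -0.0]
force: [0.4, 0.2, 0.3]
opening: 0.0008
gripper_force: 0.0
```

>>> jog_arm(
  rows=[
    [[0,0,0.005],[0,0,0]],
    [[0,0,0.01],[0,0,0]],
    [[0,0,0.01],[0,0,0]],
  ],
)

```text
t: 3.5
tool_pos: [0.5359, 0.3103, 0.0406]
orientation: [-3.132, 0.246, -0.0]
force: [-0.3, -0.6, -0.3]
opening: 0.0006
gripper_force: 0.0
```

```bash
python3 - <<'E'
from h import *
import pickle
c=cam('wrist');a=cam('scene');b=cam('side');pickle.dump((c,a,b),open('c2.pkl','wb'))
s=robot.read_state();print(s['tool_pos'],s['force'],[proj(k,s['tool_pos']).round(1) for k in(c,a,b)])
def cr(k,x,y,w,h,f):return cv2.resize(k['frame'][y:y+h,x:x+w],(w*f,h*f),interpolation=cv2.INTER_CUBIC)
im=np.hstack([cr(c,190,120,130,180,3)[:540],cr(b,130,240,100,135,4)])
cv2.imwrite('pics/w2.png',cv2.cvtColor(im,cv2.COLOR_RGB2BGR));print(im.shape)
E
```

```text
[0.53596199 0.31034902 0.04067012] [-0.44423517 -0.56164287  0.33886439] [array([276.8, 242.7]), array([360.1, 187.3]), array([175.9, 280.9])]
(540, 790, 3)
```

View pics/w2.png

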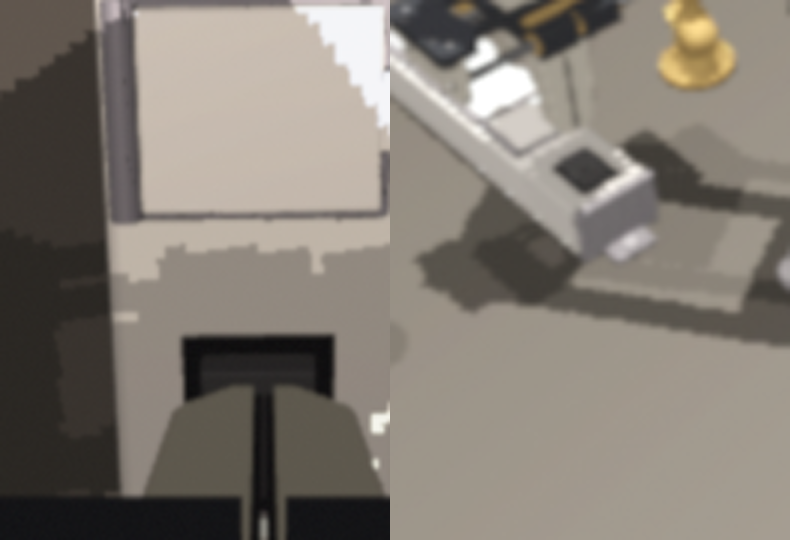

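```bash
python3 - <<'E'
from h import *
import pickle
c,a,b=pickle.load(open('c2.pkl','rb'))
def cr(k,x,y,w,h,f):return cv2.resize(k['frame'][y:y+h,x:x+w],(w*f,h*f),interpolation=cv2.INTER_CUBIC)
im=np.hstack([cr(a,310,110,100,150,4),cr(b,120,170,100,150,4)])
cv2.imwrite('pics/w3.png',cv2.cvtColor(im,cv2.COLOR_RGB2BGR))
E
```

```text
(no output)
```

View pics/w3.png

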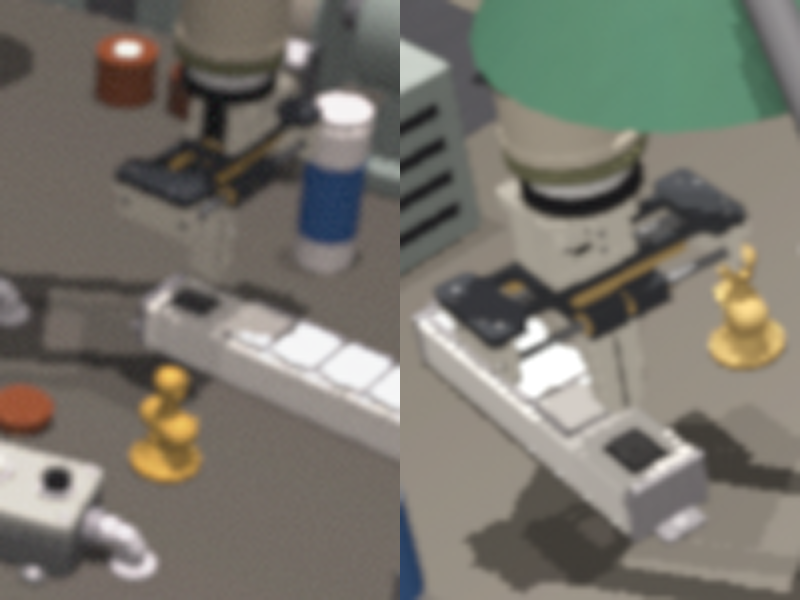

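```bash
python3 - <<'E'
from h import *
import pickle
c,a,b=pickle.load(open('c2.pkl','rb'))
A=np.array([310+212/4,110+274/4]);B=np.array([120+222/4,170+408/4])
print(A,B,tri(a,A,b,B))
for z in (.04,.05,.06,.065): print(z,[proj(k,[.536,.310,z]).round(1) for k in(c,a,b)])
E
```

```text
[363.  178.5] [175.5 272. ] (array([0.53750667, 0.31132248, 0.07302913]), np.float64(0.010241873498152393))
0.04 [array([277.4, 242.1]), array([360. , 187.5]), array([176., 281.])]
0.05 [array([277.4, 248.4]), array([360.3, 185. ]), array([175.5, 278.2])]
0.06 [array([277.4, 255.3]), array([360.5, 182.4]), array([175. , 275.3])]
0.065 [array([277.4, 259.1]), array([360.7, 181.1]), array([174.8, 273.8])]
```

Both views and the wrist view put the visible fingertip about 20 mm above the reported TCP, and there is no contact force. So I'll go down in small steps and watch the force.

>>> jog_arm(
  rows=[
    [[0,0,0.02],[0,0,0]],
    [[0,0,0.04],[0,0,0]],
    [[0,0,0.05],[0,0,0]],
    [[0,0,0.05],[0,0,0]],
  ],
)

```text
t: 4.05
tool_pos: [0.5354, 0.31, 0.0298]
orientation: [3.131, -0.246, -0.002]
force: [0.2, 0.8, -0.3]
opening: 0.0005
gripper_force: 0.0
```

>>> jog_arm(
  rows=[
    [[0,0,0.01],[0,0,0]],
    [[0,0,0.02],[0,0,0]],
    [[0,0,0.02],[0,0,0]],
  ],
)

```text
t: 4.35
tool_pos: [0.5357, 0.3102, 0.0262]
orientation: [3.132, -0.246, -0.001]
force: [0.5, -0.5, 0.5]
opening: 0.0004
gripper_force: 0.0
```

```bash
python3 - <<'E'
from h import *
import pickle
c=cam('wrist');a=cam('scene');b=cam('side');pickle.dump((c,a,b),open('c3.pkl','wb'))
s=robot.read_state();print(s['tool_pos'],s['force'],[proj(k,s['tool_pos']).round(1) for k in(c,a,b)])
def cr(k,x,y,w,h,f):return cv2.resize(k['frame'][y:y+h,x:x+w],(w*f,h*f),interpolation=cv2.INTER_CUBIC)
im=np.hstack([cr(a,335,130,50,75,5),cr(b,150,225,50,75,5),cr(c,240,195,75,94,4)[:375]])
cv2.imwrite('pics/w4.png',cv2.cvtColor(im,cv2.COLOR_RGB2BGR))
E
```

```text
[0.53593084 0.31030772 0.02665171] [ 0.46351569  0.88940126 -0.35895184] [array([276.6, 242.6]), array([359.7, 190.8]), array([176.6, 284.9])]
```

View pics/w4.png

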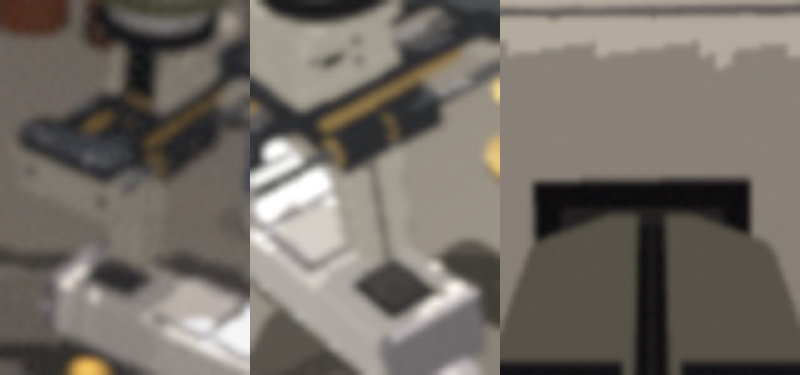

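The tip is still just above the rocker: scene tip near (361,183), side near (178,277), which puts it at z ≈ 0.05–0.055. I'll continue in small steps.

>>> jog_arm(
  rows=[
    [[0,0,0.01],[0,0,0]],
    [[0,0,0.02],[0,0,0]],
    [[0,0,0.02],[0,0,0]],
  ],
)

```text
t: 4.8
tool_pos: [0.5356, 0.3101, 0.0221]
orientation: [3.132, -0.246, -0.001]
force: [1.3, 0.3, -0.9]
opening: 0.0004
gripper_force: 0.0
```

>>> jog_arm(
  rows=[
    [[0,0,0.005],[0,0,0]],
    [[0,0,0.01],[0,0,0]],
    [[0,0,0.01],[0,0,0]],
  ],
)

```text
t: 5.1
tool_pos: [0.5358, 0.3102, 0.0204]
orientation: [3.132, -0.246, -0.0]
force: [0.5, 0.8, -1.0]
opening: 0.0005
gripper_force: 0.0
```

>>> jog_arm(
  rows=[
    [[0,0,0.005],[0,0,0]],
    [[0,0,0.01],[0,0,0]],
    [[0,0,0.01],[0,0,0]],
  ],
)

```text
t: 5.4
tool_pos: [0.5357, 0.3102, 0.0184]
orientation: [3.132, -0.246, -0.0]
force: [0.4, 0.5, 0.2]
opening: 0.0004
gripper_force: 0.0
```

>>> jog_arm(
  rows=[
    [[0,0,0.005],[0,0,0]],
    [[0,0,0.01],[0,0,0]],
    [[0,0,0.01],[0,0,0]],
  ],
)

```text
t: 5.7
tool_pos: [0.536, 0.3103, 0.0167]
orientation: [-3.132, 0.246, -0.0]
force: [-1.2, 0.2, 1.5]
opening: 0.0005
gripper_force: 0.6
```

>>> jog_arm(
  rows=[
    [[0,0,0.005],[0,0,0]],
    [[0,0,0.01],[0,0,0]],
    [[0,0,0.01],[0,0,0]],
  ],
)

```text
t: 6.0
tool_pos: [0.5359, 0.3103, 0.0144]
orientation: [-3.132, 0.246, -0.0]
force: [-0.2, 0.2, 0.1]
opening: 0.0003
gripper_force: 0.1
```

>>> jog_arm(
  rows=[
    [[0,0,0.005],[0,0,0]],
    [[0,0,0.01],[0,0,0]],
  ],
)

```text
t: 6.2
tool_pos: [0.5356, 0.3102, 0.0122]
orientation: [3.132, -0.246, -0.001]
force: [-0.8, 0.3, 0.2]
opening: 0.0003
gripper_force: 0.0
```

```bash
python3 - <<'E'
from h import *
import pickle
c=cam('wrist');a=cam('scene');b=cam('side');pickle.dump((c,a,b),open('c4.pkl','wb'))
s=robot.read_state();print(s['tool_pos'],s['force'],s['wrist_torque'])
# rocker face brightness in wrist: columns across rocker, rows above tip
o=pickle.load(open('c3.pkl','rb'))
g=lambda k:k['frame'].astype(int).mean(2).astype(int)
for k in (o[0],c): print(g(k)[232:254:2,246:308:4])
for i,(x,y) in ((1,(361,186)),(2,(178,280))):
    print('before');print(g(o[i])[y-12:y+8,x-9:x+10:2]);print('now');print(g((c,a,b)[i])[y-12:y+8,x-9:x+10:2])
E
```

```text
[0.53556312 0.3102037  0.01220777] [ 0.00290921 -0.14041813 -0.42875567] [0.02055662 0.02091581 0.02237152]
[[128 128 128 128 128 128 128 128 128 128 128 128 128 128 128 129]
 [128 128 128 128 128 128 128 129 128 128 128 129 128 128 128 128]
 [128 128 128 128 128 128 128 128 128 128 128 128 128 128 128 128]
 [128 128 128 128 122 123 123 123 124 120 120 120 120 120 124 128]
 [127  75  75  75  60  60  60  60  60  46  47  47  47  47  82 129]
 [127  15  15  14  15  15  12  15  14  13  14  14  13  14  68 129]
 [127  14  15  16  11  14  14  14  13  14  14  14  14  13  69 128]
 [127  14  13  18  19  19  20  19  18  20  17  17  17  13  67 128]
 [127  14  16  32  32  46  56  44  31  53  55  40  30  14  68 128]
 [127  15  18  35  58  78  80  57  30  76  79  75  51  14  68 128]
 [127  15  31  69  80  81  81  52  24  76  81  81  79  57  70 128]]
[[127 128 127 127 128 128 128 128 128 128 128 127 128 127 128 127]
 [128 127 128 127 127 127 127 127 128 128 128 128 128 128 128 127]
 [128 128 128 128 128 127 128 128 128 127 127 127 128 128 128 128]
 [128 127 128 128 127 128 128 128 128 127 127 127 128
[... 3249 characters left out ...]
46 145 144]
 [161 155 156 150 130 155 156 146 145 144]
 [161 156 157 151 123 154 157 146 145 144]
 [154 157 158 152 120 153 157 145 145 143]
 [157 155 157 153 120 152 156 149 147 134]
 [170 152 157 154 124 151 156 160 153 122]
 [168 151 158 156 129 150 155 164 162 132]
 [165 155 159 156 131 146 141 158 166 154]
 [166 158 154 156 132 131 107 136 165 164]
 [166 149 137 151 132 105  73 101 156 165]
 [163 113 101 132 121  76  60  71 131 162]
 [162  99  65  91  88  62  60  65  88 147]
 [165 129  68  68  66  61  65  63  69 145]
 [167 157 104  70  63  64  65  63 125 196]
 [169 166 142  77  58  65  61 101 188 231]
 [171 168 161 114  59  59  77 154 222 215]
 [173 169 167 148  86  75 121 185 224 187]]
```

>>> jog_arm(
  rows=[
    [[0,0,0.005],[0,0,0]],
    [[0,0,0.01],[0,0,0]],
  ],
)

```text
t: 6.55
tool_pos: [0.536, 0.3104, 0.0116]
orientation: [-3.132, 0.246, -0.0]
force: [-6.1, -3.8, 13.8]
opening: 0.0006
gripper_force: 7.3
```

>>> jog_arm(
  rows=[
    [[0,0,0.005],[0,0,0]],
    [[0,0,0.01],[0,0,0]],
  ],
)

```text
t: 6.75
tool_pos: [0.5361, 0.3104, 0.0114]
orientation: [3.132, -0.246, 0.0]
force: [-12.5, -6.5, 28.3]
opening: 0.0004
gripper_force: 14.2
```

Contact came at tool z ≈ 0.0167 and a hard stop at ≈ 0.0116. That 5 mm of travel matches the rocker's 48.5 → 43.5 mm, so it has snapped on and the real tip sits about 32 mm above the reported TCP when shut. Lifting to check.

>>> jog_arm(
  rows=[
    [[0,0,-0.2],[0,0,0]],
    [[0,0,-0.4],[0,0,0]],
    [[0,0,-0.6],[0,0,0]],
    [[0,0.25,-0.7],[0,0,0]],
    [[0,0.3,-0.7],[0,0,0]],
  ],
)

```text
t: 7.25
tool_pos: [0.5285, 0.2495, 0.1528]
orientation: [-3.13, 0.247, -0.009]
force: [1.1, -0.1, 0.5]
opening: 0.0007
gripper_force: 0.0
```

```bash
python3 - <<'E'
from h import *
import pickle
c=cam('wrist');pickle.dump(c,open('c5.pkl','wb'));s=robot.read_state();print(s['tool_pos'],s['orientation'],s['force'])
o=pickle.load(open('c1.pkl','rb'))
def cr(k):
    u,v=np.round(proj(k,[.5255,.3124,.045])).astype(int); print(u,v)
    return cv2.resize(k['frame'][v-45:v+45,u-45:u+45],(360,360),interpolation=cv2.INTER_CUBIC)
im=np.clip(np.hstack([cr(o),cr(c)]).astype(float)*1.6,0,255).astype(np.uint8)
cv2.imwrite('pics/w5.png',cv2.cvtColor(im,cv2.COLOR_RGB2BGR))
for k in (o,c):
    u,v=np.round(proj(k,[.5255,.3124,.045])).astype(int); print(k['frame'].mean(2).astype(int)[v-24:v+25:3,u-20:u+21:5])
E
```

```text
[0.5276611  0.24835215 0.15086116] [-3.1314116   0.24900551 -0.00546391] [ 1.21618967 -0.60415628 -1.05766841]
219 199
208 214
[[211 211 210 211 211 211 211 211 211]
 [211 175 167 168 151 168 168 152 212]
 [211  32  20  30  30  31  31  46 211]
 [196  31  42  44  43  49  48  41 211]
 [162  42  47  47  47  50  54  31 163]
 [171  46  47  46  47  48  47  28 160]
 [160  60  47  48  47  47  49  23 169]
 [160  77  47  48  47  47  54  30 198]
 [171  85  42  44  44  42  42  22 159]
 [191  95  49  50  50  50  50  22 160]
 [165 102  48  51  51  51  51  22 197]
 [171 122  47  51  51  51  50  26 210]
 [176 139  46  50  51  50  50  28 210]
 [199 141  47  48  47  47  47  27 210]
 [208 144  26  32  32  31  32  43 210]
 [178 158 155 155 156 156 156 206 210]
 [198 159 158 158 158 159 159 205 210]]
[[205 204 156 155 155 155 156 161 170]
 [205 129  98  98  98  94  92  95 155]
 [204  29  19  18  20  18  19  26 155]
 [204  30  47  48  47  48  49  23 156]
 [204  33  49  48  49  49  49  22 155]
 [205  45  49  50  49  49  50  20 155]
 [204  59  49  49  50  49  50  19 155]
 [204  79  48  49  50  49  50  18 155]
 [204 100  41  41  41  42  43  19 154]
 [204 110  54  55  55  56  57  18 155]
 [204 127  55  55  57  56  57  19 156]
 [204 143  55  56  56  57  58  19 155]
 [204 171  54  56  56  57  58  19 155]
 [203 181  55  57  56  57  58  19 154]
 [203 184  31  34  34  34  33  40 150]
 [203 202 189 151 151 151 151 152 155]
 [204 203 188 154 155 155 154 155 154]]
```

View pics/w5.png

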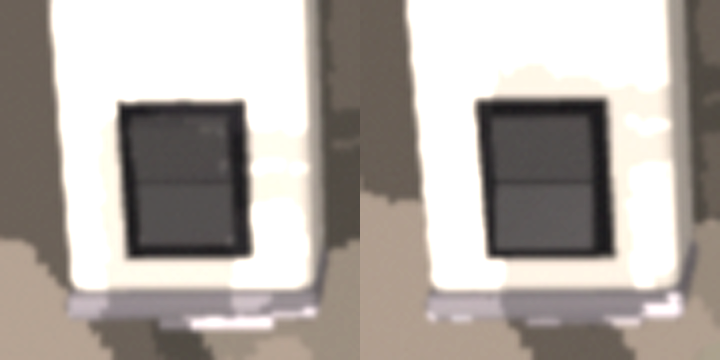

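```bash
python3 - <<'E'
from h import *
import pickle
c=pickle.load(open('c5.pkl','rb'));g=c['frame'].astype(float).mean(2)
for X in ([.555,.0285,.065],[.506,.02,.065],[.452,.0155,.0775]):print(proj(c,X))
m=(g<70).astype(np.uint8)
n,l,s,ce=cv2.connectedComponentsWithStats(m)
for k in range(1,n):
    if s[k,4]>150 and ce[k][0]>430 and ce[k][1]<300: print(s[k],ce[k].round(1),onz(c,ce[k],.065).round(4),onz(c,ce[k],.0775).round(4))
E
```

```text
[550.10292019 130.7633163 ]
[557.98337806 189.49862801]
[571.63014952 255.11584172]
[ 457   79   56  191 4874] [486.  172.5] [0.5294 0.0782 0.065 ] [0.5326 0.0851 0.0775]
[531 118  29  27 670] [546.5 131.1] [0.5551 0.0313 0.065 ] [0.5572 0.0402 0.0775]
[547 231  13  36 342] [554.2 248.6] [0.4536 0.0206 0.065 ] [0.4601 0.03   0.0775]
```

The picture shows the rocker before (left) and after (right). The bottom half is now the lighter, tilted one and the gap at the top edge is wider, so it is on. Next is the station.

>>> jog_arm(
  rows=[
    [[0.23,0.57,0],[0,0,0]],
    [[0.23,0.57,0],[0,0,0]],
    [[0.23,0.57,0],[0,0,0]],
    [[0.23,0.57,0],[0,0,0]],
  ],
)

```text
t: 7.7
tool_pos: [0.5541, 0.1285, 0.147]
orientation: [3.131, -0.252, -0.003]
force: [-0.4, 1.1, -0.3]
opening: 0.0004
gripper_force: 0.0
```

```bash
python3 - <<'E'
from h import *
c=cam('wrist');g=c['frame'].astype(float).mean(2);s=robot.read_state();print(s['tool_pos'],s['orientation'])
for X in ([.5555,.03,.065],[.452,.0155,.0775],[.484,-.2635,.07]):print(proj(c,X))
n,l,st,ce=cv2.connectedComponentsWithStats((g<70).astype(np.uint8))
for k in range(1,n):
    if st[k,4]>150 and ce[k][1]<290: print(st[k],ce[k].round(1),onz(c,ce[k],.065).round(4),onz(c,ce[k],.0775).round(4))
E
```

```text
[0.55376403 0.1302829  0.14709915] [-3.13156207  0.25070103  0.00329244]
[397.81585617 185.82730965]
[428.12673239 304.67361903]
[769.6205847  215.83678037]
[ 99   0  24 149 501] [109.4  60.5] [0.6827 0.2316 0.065 ] [0.6803 0.2264 0.0775]
[529   0  31  20 293] [549.3   6.3] [ 0.6676 -0.084   0.065 ] [ 0.6659 -0.0751  0.0775]
[ 535   93   25  163 2617] [549.8 184.4] [ 0.5372 -0.0904  0.065 ] [ 0.5413 -0.0812  0.0775]
[394 136  32  17 256] [407. 143.] [0.5884 0.0206 0.065 ] [0.5902 0.0249 0.0775]
[386 172  30  28 631] [400.4 185.7] [0.5552 0.0279 0.065 ] [0.5586 0.0319 0.0775]
[ 67 243  37  36 426] [ 88.2 256.5] [0.5362 0.2936 0.065 ] [0.5404 0.2857 0.0775]
```

>>> jog_arm(
  rows=[
    [[0.09,0.5,0],[0,0,0]],
    [[0.09,0.5,0.1],[0,0,0]],
    [[0.09,0.5,0.3],[0,0,0]],
    [[0.09,0.5,0.5],[0,0,0]],
    [[0.09,0.5,0.5],[0,0,0]],
  ],
)

```text
t: 8.25
tool_pos: [0.5504, 0.031, 0.0415]
orientation: [-3.132, 0.246, 0.019]
force: [-0.8, 0.4, -0.5]
opening: 0.0006
gripper_force: 0.0
```

```bash
python3 - <<'E'
from h import *
s=robot.read_state();print(s['tool_pos'],s['orientation'],s['force'],s['t'])
E
```

```text
[0.55040333 0.03097496 0.04145001] [-3.13174359  0.24590441  0.01933883] [-0.76681444  0.3571625  -0.46971459] 8.25
```

>>> jog_arm(
  rows=[
    [[0,0,0],[0,0,0]],
    [[0,0,0],[0,0,0]],
  ],
)

```text
t: 8.45
tool_pos: [0.558, 0.0307, 0.051]
orientation: [-3.132, 0.244, -0.005]
force: [0.2, 0.4, 0.3]
opening: 0.0006
gripper_force: 0.0
```

>>> jog_arm(
  rows=[
    [[-0.01,0.01,0.03],[0,0,0]],
    [[-0.01,0.01,0.06],[0,0,0]],
    [[-0.01,0.01,0.085],[0,0,0]],
    [[-0.01,0.01,0.1],[0,0,0]],
    [[-0.01,0.01,0.1],[0,0,0]],
  ],
)

```text
t: 8.95
tool_pos: [0.5544, 0.0281, 0.0287]
orientation: [-3.132, 0.246, -0.001]
force: [0.1, 1.1, 4.4]
opening: 0.0003
gripper_force: 2.0
```

>>> jog_arm(
  rows=[
    [[0,0,0.005],[0,0,0]],
    [[0,0,0.01],[0,0,0]],
    [[0,0,0.01],[0,0,0]],
  ],
)

```text
t: 9.25
tool_pos: [0.5545, 0.0281, 0.0281]
orientation: [-3.132, 0.246, -0.001]
force: [-4.5, -0.1, 12.6]
opening: 0.0008
gripper_force: 6.3
```

Button bottomed at 12.6 N. Now I'll lift and go to the unit.

>>> jog_arm(
  rows=[
    [[0,0,-0.2],[0,0,0]],
    [[0,0,-0.4],[0,0,0]],
    [[0,0,-0.6],[0,0,0]],
    [[0,0.2,-0.65],[0,0,-0.06]],
    [[0,0.4,-0.65],[0,0,-0.115]],
  ],
)

```text
t: 9.75
tool_pos: [0.5431, -0.0515, 0.1598]
orientation: [3.14, 0.047, 0.008]
force: [1.2, -0.4, -0.1]
opening: 0.0006
gripper_force: 0.0
```

>>> jog_arm(
  rows=[
    [[-0.1,0.5,0],[0,0,0]],
    [[-0.1,0.5,0],[0,0,0]],
    [[-0.1,0.5,0],[0,0,0]],
    [[-0.1,0.5,0],[0,0,0]],
  ],
)

```text
t: 10.15
tool_pos: [0.5233, -0.1525, 0.1562]
orientation: [-3.141, -0.032, 0.001]
force: [0.5, 0.3, 0.1]
opening: 0.0006
gripper_force: 0.0
```

```bash
python3 - <<'E'
from h import *
import pickle
c=cam('wrist');pickle.dump(c,open('c6.pkl','wb'));g=c['frame'].astype(float).mean(2);s=robot.read_state();print(s['tool_pos'],s['orientation'],s['t'])
for X in ([.484,-.2635,.0705],[.4853,-.332,.0705],[.5613,-.2955,.095],[.5555,.03,.065]):print(proj(c,X))
n,l,st,ce=cv2.connectedComponentsWithStats((g<70).astype(np.uint8))
for k in range(1,n):
    if st[k,4]>150 and ce[k][1]<290: print(st[k],ce[k].round(1),onz(c,ce[k],.0715).round(4),onz(c,ce[k],.095).round(4))
E
```

```text
[ 0.52358314 -0.15126006  0.1561614 ] [-3.14052876e+00 -3.52977375e-02  1.18039353e-03] 10.2
[405.53071843 252.15596517]
[485.48595824 252.3360348 ]
[473.25125078 167.78028257]
[ 53.26862968 160.55637671]
[ 350   90   39  186 4302] [367.  172.2] [ 0.5525 -0.224   0.0715] [ 0.5564 -0.218   0.095 ]
[ 442  139   60   53 2248] [471.5 165.1] [ 0.56   -0.3068  0.0715] [ 0.5633 -0.2939  0.095 ]
[ 45 149  32  26 677] [ 60.4 161.5] [0.5559 0.0204 0.0715] [0.5595 0.0062 0.095 ]
[  0 222  20  45 477] [  9.4 242.9] [0.4856 0.0737 0.0715] [0.4951 0.0551 0.095 ]
[388 233  39  37 604] [404.1 246.8] [ 0.4893 -0.2613  0.0715] [ 0.4984 -0.2522  0.095 ]
[471 239  30  25 353] [483.9 249.2] [ 0.4885 -0.3295  0.0715] [ 0.4977 -0.3148  0.095 ]
[  66  256   46   42 1417] [ 88.4 276.6] [0.4556 0.0106 0.0715] [ 0.4675 -0.0028  0.095 ]
```

>>> jog_arm(
  rows=[
    [[-0.155,0.56,0],[0,0,0]],
    [[-0.155,0.56,0],[0,0,0]],
    [[-0.155,0.56,0.2],[0,0,0]],
    [[-0.155,0.56,0.4],[0,0,0]],
    [[-0.155,0.56,0.4],[0,0,0]],
  ],
)

```text
t: 10.7
tool_pos: [0.4918, -0.2603, 0.0701]
orientation: [-3.135, -0.039, 0.014]
force: [-1.0, 0.8, -0.5]
opening: 0.0005
gripper_force: 0.0
```

>>> jog_arm(
  rows=[
    [[0,0,0],[0,0,0]],
    [[0,0,0],[0,0,0]],
  ],
)

```text
t: 10.9
tool_pos: [0.4975, -0.2638, 0.0791]
orientation: [3.14, 0.04, 0.004]
force: [0.5, -0.1, 0.2]
opening: 0.0006
gripper_force: 0.0
```

```bash
python3 - <<'E'
from h import *
c=cam('wrist');g=c['frame'].astype(float).mean(2);s=robot.read_state();print(s['tool_pos'],s['orientation'],s['t'])
for X in ([.4845,-.2645,.0715],[.4853,-.332,.0705],[.5613,-.2955,.095]):print(proj(c,X).round(1))
print(g.astype(int)[190:256:3,236:324:4])
E
```

```text
[ 0.49771742 -0.26416823  0.07948011] [3.13914462 0.04006873 0.00543119] 10.95
[277.3 257.8]
[384.6 258.6]
[342.8 136.8]
[[135 139 139 138 138 138 138 137 133 110 103 131 132 136 136 136 137 136
  135 135 135 135]
 [135 139 139 138 138 138 137 125 103 103 104 103 104 136 136 136 136 135
  135 135 135 135]
 [134 139 138 139 137 138 132 103 103 103 103 103 103 113 135 136 135 136
  135 136 135 135]
 [133 138 138 138 138 132 103 103 103 103 103 103 103 103 105 134 135 135
  135 135 135 135]
 [132 138 137 132 132 103 103 104 103 102 103 103 103 103 103 104 136 136
  135 135 135 135]
 [131 133 131 103 103 103 103 103 103 103 103 103 103 102 102 102 114 114
  114 114 114 113]
 [129 103 103 103 103 103 103 103 103 103 103 102 102 103 103 103 103 102
  102 102 102 102]
 [124 103 103 103 102 103 103 103 103 103 103 103 102 102 102 102 102 103
  102 102 102 102]
 [103 103 103 103 104 103 103 103 102 103 103 102 102 102 102 103 102 103
  102 102 103 102]
 [ 98 103 103 103 103 103 103 103 103 103 102 102 103 102 102 102 102 103
  102 103 103 102]
 [ 97 103 103 103 103 103 103 103 103 103 102 102
[... 367 characters left out ...]
9  22  21  22  21  21  22 102
  103 102 102 102]
 [ 95 102 103 103  96  13  12  11  12  13  13  12  14  12  12  13  13 102
  102 102 102 101]
 [ 95 103 103 102  96  14  25  30  30  29  30  30  30  30  31  17  15 101
  103 102 102 102]
 [ 94 103 102 103  97  13  31  35  34  35  35  34  35  35  34  22  16 102
  102 102 102 102]
 [ 94 103 103 102 101  12  35  41  41  40  42  42  41  41  42  24  17 102
  103 103 103 102]
 [ 93 102 103 102 101  13  31  34  40  41  35  35  41  37  34  20  17 102
  102 103 102 102]
 [ 93 102 103 102 101  13  42  75  81  80  32  41  81  81  65  24  20 102
  102 102 102 102]
 [ 91 102 102 102  97  71  81  81  82  81  18  30  82  82  82  80  67 100
  102 102 102 102]]
```

>>> jog_arm(
  rows=[
    [[-0.02,0,0.05],[0,0,0]],
    [[-0.02,0,0.1],[0,0,0]],
    [[-0.02,0,0.14],[0,0,0]],
    [[-0.02,0,0.14],[0,0,0]],
    [[-0.02,0,0.14],[0,0,0]],
  ],
)

```text
t: 11.45
tool_pos: [0.4912, -0.2641, 0.0481]
orientation: [-3.141, -0.037, 0.001]
force: [-0.1, -0.2, 0.3]
opening: 0.0006
gripper_force: 0.0
```

>>> jog_arm(
  rows=[
    [[0,0,0.01],[0,0,0]],
    [[0,0,0.02],[0,0,0]],
    [[0,0,0.02],[0,0,0]],
  ],
)

```text
t: 11.75
tool_pos: [0.4923, -0.2646, 0.0451]
orientation: [3.141, 0.037, 0.002]
force: [0.9, 0.7, 3.7]
opening: 0.0005
gripper_force: 1.4
```

>>> jog_arm(
  rows=[
    [[0,0,0.005],[0,0,0]],
    [[0,0,0.01],[0,0,0]],
    [[0,0,0.01],[0,0,0]],
  ],
)

```text
t: 12.05
tool_pos: [0.4909, -0.264, 0.042]
orientation: [-3.141, -0.037, 0.002]
force: [-0.1, -0.2, -0.0]
opening: 0.0002
gripper_force: 0.0
```

>>> jog_arm(
  rows=[
    [[0,0,0.005],[0,0,0]],
    [[0,0,0.01],[0,0,0]],
    [[0,0,0.01],[0,0,0]],
  ],
)

```text
t: 12.35
tool_pos: [0.4913, -0.2642, 0.041]
orientation: [-3.141, -0.037, 0.001]
force: [-3.9, 1.3, 6.5]
opening: 0.0007
gripper_force: 3.4
```

The signature is the same as the first rocker: contact 0.045, release to zero force, hard stop at 0.041. It has snapped on, so I'll lift clear.

>>> jog_arm(
  rows=[
    [[0,0,-0.2],[0,0,0]],
    [[0,0,-0.4],[0,0,0]],
    [[0,0,-0.6],[0,0,0]],
    [[0,0,-0.6],[0,0,0]],
    [[0,0,-0.6],[0,0,0]],
  ],
)

```text
t: 12.85
tool_pos: [0.4923, -0.2648, 0.1617]
orientation: [3.14, 0.037, 0.003]
force: [-0.4, -1.0, -1.0]
opening: 0.0002
gripper_force: 0.0
```

```bash
python3 - <<'E'
from h import *
import pickle
o=pickle.load(open('c0.pkl','rb'));o6=pickle.load(open('c6.pkl','rb'));a=cam('scene');b=cam('side');c=cam('wrist')
print(robot.read_state()['force'],robot.read_state()['tool_pos'])
for n,(p,q) in {'dial':((192,415),(639,96)),'dir':((82,426),(722,121)),'power':((133,373),(685,150))}.items():
    print(n,[blob(k,p,205,165)[0].round(1) for k in(o['scene'],a)],[blob(k,q,110,140)[0].round(1) for k in(o['side'],b)])
for k in (o6,c):
    u,v=np.round(proj(k,[.4835,-.2645,.0715])).astype(int);print(u,v);print(k['frame'].mean(2).astype(int)[v-33:v+34:3,u-16:u+17:4])
E
```

```text
[-0.07748985  0.64743437  1.08415951] [ 0.49048921 -0.26359236  0.1584992 ]
dial [array([262.6, 290.9]), array([262.4, 290.8])] [array([303.3, 168.8]), array([303.3, 168.8])]
dir [array([229.4, 294.1]), array([231.6, 291.9])] [array([328.3, 176.3]), array([327.7, 177.4])]
power [array([244.9, 277.8]), array([244.8, 277.7])] [array([317.1, 185.4]), array([317. , 185.4])]
407 253
[[215 215 215 215 221 235 235 235 235]
 [215 216 215 214 232 235 235 235 234]
 [215 215 214 214 233 235 235 235 234]
 [215 215 214 214 233 235 235 234 234]
 [202 135 135 135 137 152 150 150 151]
 [132  28  28  27  29  33  32  33  32]
 [109  26  50  51  52  59  58  57  52]
 [ 58  25  54  65  65  69  68  67  69]
 [ 41  22  67  73  72  79  83  80  79]
 [ 33  24  71  71  75  81  81  81  58]
 [ 31  35  71  71  80  82  82  80  58]
 [ 27  53  63  64  75  80  80  75 112]
 [ 27  74  79  80  92  91  91  74 152]
 [ 27  78  79  82  91  91  91  56 211]
 [ 27  78  79  86  91  91  91  43 226]
 [ 28  79  79  89  91  90  90  38 232]
 [ 31  46  46  52  52  58  60  54 233]
 [210 214 213 215 214 214 214 215 233]
 [234 234 233 233
[... 384 characters left out ...]
 13  16  18  17  17  16  18  16  15]
 [ 14  37  37  38  37  38  37  38  14]
 [ 13  35  38  38  38  38  38  37  14]
 [ 13  36  38  38  38  37  38  36  17]
 [ 15  36  37  38  39  38  37  36  16]
 [ 13  37  39  38  38  38  37  36  17]
 [ 16  36  36  35  36  36  37  33  18]
 [ 16  45  47  48  46  48  48  43  17]
 [ 15  45  47  47  47  47  46  42  19]
 [ 16  44  46  47  46  47  46  43  20]
 [ 16  44  46  45  46  46  45  41  20]
 [ 17  44  45  45  46  45  45  40  23]
 [ 49  52  51  52  51  52  52  50  71]
 [102 103 103 103 102 103 103 103 152]
 [102 103 103 102 103 102 102 139 202]
 [103 103 103 103 102 103 106 198 202]
 [103 104 103 103 103 110 188 202 202]
 [102 103 103 103 103 137 201 201 201]]
```

```bash
python3 -c "
from plant import robot
print(robot.close_job())"
```

```text
the job is handed in; nothing more can be done
None
```

The job is handed in, with no verdict shown: by force readings the strip rocker snapped on, the start button bottomed and was released, and the unit's large rocker snapped on; the unit and dial did not move, nothing else was pressed or shifted, and the arm ended clear at about 13 s.

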